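# Unhook the clip caddy from its guarded catch hook

## Task

Take the clip caddy off the hook stand: lift it by its handle until its bow is above the hook's upturned tongue, bring it straight out through the gap under the sprung keeper, and lower it softly into the middle of the shallow steel tray, flat on the floor with its long side along the tray's, then let go. The hook and keeper are set at a different height each time, so feel for them and never press the caddy against the stand with more than 20 N. Keep the caddy upright, do not drop it, and leave the jar, the tape roll and the sanding block where they are.

Things in the scene. Friction and masses are not known exactly. Their poses are not given: they have to be found in the camera images.
- stand: Fixed hook stand: aluminium upright plate 80 mm wide (y), 271 mm high, on a dark foot (x -57 to +107, y -55 to +55 mm). Origin: on the worktop under the hung caddy's centre, z up. +x points from the caddy to the upright (its front at x = 84 mm); the way out is -x. Two bumpers (faces at x 50.5, z 61 to 69 mm) steady the caddy's back. The hung caddy's origin is 60 mm above this one, axes parallel.
- peg_rest (a point): Midway between the two fixed pegs of the stand (44 mm apart along y), at their top, stand x 65.5, z 131 mm: the caddy's crossbar rests here, its centre 4 mm higher. Between the pegs is a steel J-hook on a sliding plate (plate front at stand x 79 mm).
- tongue_low (a point): LOWEST place the tip of the hook's upturned tongue can have (stand x 58.5, z 153 mm). The tongue (20 mm wide, 5 mm thick in x) stands up through the caddy's bow, in front of the crossbar. The sliding plate with hook and keeper is clamped firmly at a height that differs each time and is not reported: the real tip is 0 to 54 mm above this point.
- keeper_low (a point): Underside of the keeper when the hook is lowest (stand z 168 mm). The keeper is a dark steel finger above the tongue (26 mm wide, stand x 52 to 82 mm). It moves with the tongue: its underside is always 15 mm above the real tip, so the 8 mm crossbar passes with 7 mm to spare. It gives upwards up to 3 mm on a spring (1 N at first, then 2.5 N per mm), then is rigid.
- caddy: Loose grey sheet-metal caddy, 0.22 to 0.4 kg, two spring clips fixed in it. Origin: centre of underside, z up. Box 100 (x) by 70 mm (y), walls 31 mm high; back plate at +x 83 mm high. Behind it a closed bow sticks out: side rods at y -28 and +28 mm and a crossbar. To free it, the crossbar's underside must be above the tongue's tip, then the caddy goes 20 mm or more in the stand's -x.
- grip (a point): Middle of the caddy's handle, 120 mm above its underside: an upright black grip 12 mm thick (caddy y), 50 mm long (x), from 95 to 135 mm above the underside. Pinch it across y from above.
- crossbar (a point): Centre of the bow's crossbar, an 8 mm thick steel rod along caddy y (56 mm long), at caddy x 65.5, z 75 mm.
- tray: Fixed shallow steel tray. Origin: centre of its underside on the worktop; outer 124 mm (x) by 94 mm (y) by 14 mm high, walls 4 mm, floor 4 mm thick (inside 116 by 86 mm). The caddy fits with its 100 mm side along the tray's 124 mm side, either way round.
- jar_a: Bystander: touch-up paint jar, 48 mm across, 64 mm high, loose. Origin at the centre of its underside.
- vinyl_roll: Bystander: black tape roll lying flat, 68 x 74 x 19 mm, loose. Origin at the centre of its underside.
- sand_block_b: Bystander: dark sanding block, 60 x 100 x 28 mm, loose. Origin at the centre of its underside.
Things that resemble listed ones, but are neither listed nor needed, are in the scene too. There is more than one size of the caddy; the job needs the larger.

How it is judged (in metres and radians):
On the way, in this order (a step that is already met when the one before it is completed fails the run):
1. the caddy is lifted at least 20 mm while its bow is still round the tongue (z of caddy in the frame of stand above 0.08 m and x of caddy in the frame of stand between -0.01 and 0.015 m and horizontal distance between caddy and stand below 0.018 m), for 0.1 s.
2. the caddy has come out forward, at least 20 mm, under the keeper: still no more than 100 mm above its hung height (x of caddy in the frame of stand between -0.1 and -0.02 m and y of caddy in the frame of stand between -0.03 and 0.03 m and z of caddy in the frame of stand between 0.08 and 0.16 m), for 0.1 s.
At the end, for the whole second after the job is handed in: The caddy stands flat on the tray's floor inside its walls (within 12 mm of the middle along each tray axis, underside less than 7.5 mm above the tray's underside, long side along the tray's long side within 0.2 rad, tilt under 0.06 rad), at rest and released (x of caddy in the frame of tray between -0.012 and 0.012 m and y of caddy in the frame of tray between -0.012 and 0.012 m and z of caddy in the frame of tray below 0.0075 m and angle between the x axis of caddy and the x axis of tray, either way round below 0.2 rad and angle between caddy's own z axis and vertical below 0.06 rad and linear speed of caddy below 0.02 m/s and contact force between the fingers and caddy below 0.1 N); the robot touches nothing.
It fails at once if the caddy is pressed against the hook stand with more than 20 N (contact force between caddy and stand above 20 N).
It fails at once if the caddy is pressed on the tray with more than 30 N (contact force between caddy and tray above 30 N).
It fails at once if the caddy is tipped more than 0.35 rad (angle between caddy's own z axis and vertical above 0.35 rad).
It fails at once if the caddy is dropped (moves faster than 0.4 m/s out of the fingers) (linear speed of caddy above 0.4 m/s and contact force between the fingers and caddy below 0.1 N).
It fails at once if the jar, the tape roll or the sanding block is moved more than 20 mm (distance of any of jar_a, vinyl_roll, sand_block_b from where it was at the start of the episode above 0.02 m).
It also fails if it takes over 66 s, if anything falls off the work surface, if the arm or the gripper's body presses on something with over 40 N, if the wrist force passes 120 N, or if a joint passes its speed limit or range.

## Robot

A 7-joint arm with a two-finger parallel gripper is mounted at the origin on the work surface; the furniture and walls round the work are solid. World frame = base frame: x ahead of the robot, y to its left, z up, the work surface at z = 0. Lengths are in m, angles in degrees, forces in N, time in s.
With the tool pointing down it reaches from about 0.425 to 0.875 m from the base axis. Payload 4.7 kg.
Tool frame: the origin (TCP) lies on the mounting face of the last link; the fingertips stand 182 mm ahead of it and the grasp point (between the pads) lies 164 mm ahead of it; z points along the fingers, y is the line along which they close (so a half turn about z gives the same grasp; the last joint's range is limited). The gripper opens to 87 mm and grips with 3 to 60 N. Pads are 19 mm wide; open, the fingers measure 117 mm over their backs; the gripper's body (75 mm by 190 mm) begins 51 mm behind the grasp point.
Start: joints at [74.719, 18.392, -4.016, 83.108, 1.295, 78.541, -3.26], TCP at [0.18, -0.625, 0.405] pointing down, gripper open.
Joint ranges: [-163.93, 163.93], [-17.29, 119.83], [-79.2, 71.16], [3.27, 140.29], [-89.18, 269.18], [5.43, 117.66], [-154.24, 154.24]. Speed limits (degrees/s): [147.25, 147.25, 180, 180, 180, 180, 180].

## Interface

Orientations are given as [roll, pitch, yaw] about the fixed x, y, z axes, in that order (R = Rz(yaw) Ry(pitch) Rx(roll)).
In Python, from cell import env gives the robot as it stands.
- The arm moves only by the tool servo_tool, never from a script. Its argument "plan" is a list of rows, each an object with "xyz": the shift along the tool's x, y, z in cm, a list of three; "twist": the turn, a rotation vector about the tool's x, y, z in degrees, a list of three; "jaw": the closure, from 0 (fully open) to 1 (shut). In form: [{"xyz": [x, y, z], "twist": [wx, wy, wz], "jaw": jaw}, ...]. A call has 1 to 10 rows; each row is the pose to reach, as a shift and turn from the pose commanded when the call began, along the tool's axes at that moment; what a row does not reach only later rows make up. A row lasts 1/12 s, in which the tool goes at most 41.7 mm and 7.16 degrees, less where a joint would pass 70% of its speed; a pose out of reach is approached as far as the arm can. A call with a gripper value outside its range is refused whole. The fingers move at their own pace and stop on an object; "newtons" is the grip in N (left out, the last holds). Time passes only in rows, so rows that repeat a pose let the fingers close. It gives the time, the measured TCP pose, the force, the opening and the grip force at its end, in the units of the state.
- env.get_obs(): the state, without advancing time (a new reading comes with each control period).
- env.read_camera(name): name is "scene" or "top"; returns a dict with "img" (420x560x3 uint8, red, green, blue), "camera_matrix" (3x3 intrinsics, pixels), "k1" (the pictures are not rectified: a ray, as slopes to the right and down, at radius r is drawn at 1 + k1 r^2 times it, then the intrinsics apply), "R" (3x3) and "t" (3): a world point X has camera coordinates R X + t. Camera axes: x right, y down, z forward; pixel columns grow to the right and rows downward; lengths in m; the calibration is good to about 2 mm. A picture is of the moment at which its call begins. There is no depth.
- env.sign_off(): hands the job in; it is judged then, once.
The state is a dict: "time_s": time; "qpos": joint angles; "joint_velocities": joint speeds; "effort": joint torques, N m; "tool_pos": TCP position; "tool_rot": TCP orientation; "force": force on the tool from outside, world axes, zero at the start; "wrist_torque": the same for the moment, N m; "grip_width": finger opening in m; "grasp_force": force on a finger pad.
Only numpy, scipy, OpenCV 4.12 (cv2) and the standard library are available. Lean on these libraries where they do the work, as an engineer would, in place of code of your own. Each camera call takes 0.05 s, during which the arm holds its last target. There are 200 camera calls.

## Working session

There is one attempt and no reset: what is moved stays moved. The work goes in short steps, Python scripts to look and compute and a tool call to move; the robot and the scene stay as the last step left them, time stands still between calls to the robot, and variables do not carry over. Pictures are saved under pics/ and viewed, at most 10 in all, crops included, and the job is handed in when it is done.

Besides the shell and the picture viewer there is one more tool, called after "Call:" in YAML: its name, and indented under it one key for each argument. servo_tool: Moves the arm, as the interface text tells. Its arguments: {"type":"object","properties":{"plan":{"type":"array","items":{"type":"object","properties":{"xyz":{"type":"array","items":{"type":"number"}},"twist":{"type":"array","items":{"type":"number"}},"jaw":{"type":"number"}}}},"newtons":{"type":"number"}},"required":["plan"]}

```bash
mkdir -p pics
python3 - <<'E'
from cell import env
import cv2,pickle
for n in("scene","top"):
    d=env.read_camera(n); pickle.dump(d,open(n+".pkl","wb"))
    cv2.imwrite(f"pics/{n}0.png",cv2.resize(d["img"][...,::-1],(800,600),interpolation=cv2.INTER_CUBIC))
    print(n,d["camera_matrix"],d["k1"],d["R"],d["t"])
print(env.get_obs())
E
```

```text
scene [[382.71331603   0.         281.98129511]
 [  0.         382.71331603 214.13601573]
 [  0.           0.           1.        ]] -0.03942876706564989 [[-0.49333906 -0.86976614 -0.01111037]
 [-0.66102433  0.38318    -0.64515109]
 [ 0.56538784 -0.31093401 -0.76397424]] [0.20483051 0.38400017 0.73651194]
top [[478.07413186   0.         283.32892317]
 [  0.         478.07413186 207.58695574]
 [  0.           0.           1.        ]] -0.11008982297874675 [[-1.14762753e-03 -9.99993104e-01  3.53201499e-03]
 [-9.77444638e-01  3.75813512e-04 -2.11191475e-01]
 [ 2.11188691e-01 -3.69471827e-03 -9.77438328e-01]] [6.86428768e-05 4.62447543e-01 1.29588169e+00]
{'time_s': 0.1, 'qpos': array([74.72007351, 18.43336808, -4.0139083 , 83.16853454,  1.29523494,
       78.54217124, -3.2609596 ]), 'joint_velocities': array([-0.05953794, -0.03514484,  0.00178573, -0.22453582, -0.00461431,
        0.00150848,  0.09526449]), 'effort': array([ 1.46314469e-04, -4.92571628e+01, -4.05673608e-01, -3.13397312e+01,
       -6.41508261e-02,  3.94930376e-02,  6.23473488e-05]), 'tool_pos': array([ 0.18002056, -0.62437251,  0.40378133]), 'tool_rot': array([-1.79901167e+02,  6.33388484e-03,  1.60870871e+01]), 'force': array([0.04784109, 0.139966  , 0.44479571]), 'wrist_torque': array([-0.05162883, -0.04464436, -0.04707097]), 'grasp_force': 0.0, 'grip_width': 0.08716954887815766}
```

View pics/scene0.png

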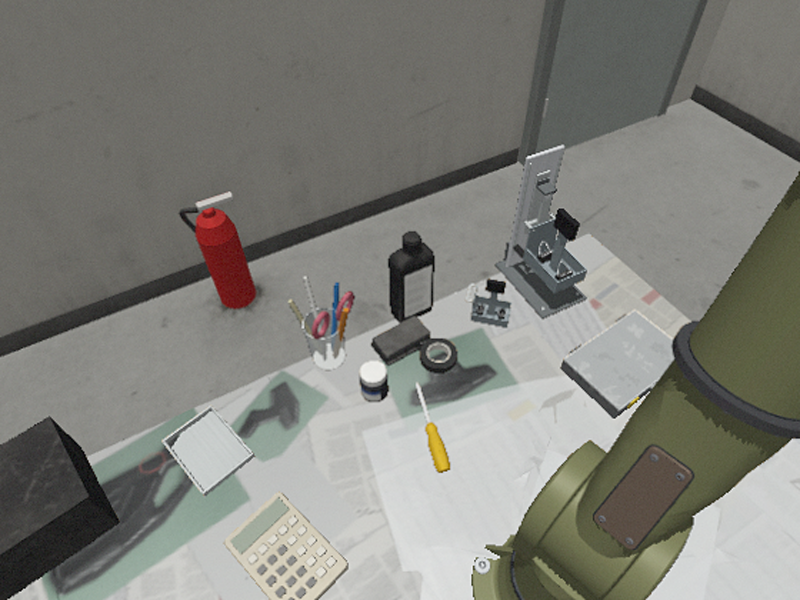

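View pics/top0.png

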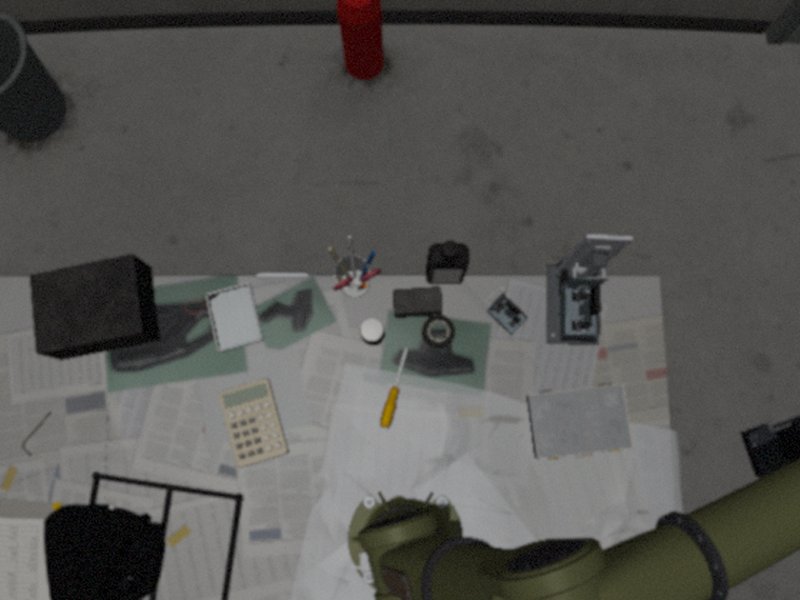

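The scene view shows the caddy on the stand at about (555,260) and the tray at (207,450). The top view shows the caddy at about (580,305) and the tray at (234,317). I'll enlarge both areas next.

```bash
cat > h.py <<'E'
import numpy as np,pickle,cv2
from scipy.optimize import least_squares
C={n:pickle.load(open(f"{n}.pkl","rb")) for n in("scene","top")}
def proj(n,X):
    d=C[n];X=np.atleast_2d(X);K=d["camera_matrix"];c=X@d["R"].T+d["t"];s=c[:,:2]/c[:,2:]
    s=s*(1+d["k1"]*(s**2).sum(1,keepdims=True)); return s*[K[0,0],K[1,1]]+K[:2,2]
def ray(n,uv):
    d=C[n];K=d["camera_matrix"];m=(np.array(uv,float)-K[:2,2])/[K[0,0],K[1,1]];s=m.copy()
    for _ in range(20): s=m/(1+d["k1"]*(s@s))
    return -d["R"].T@d["t"], d["R"].T@np.r_[s,1]
def atz(n,uv,z):
    o,v=ray(n,uv); return o+v*(z-o[2])/v[2]
def crop(n,x,y,w,h,f):
    i=cv2.resize(C[n]["img"][y:y+h,x:x+w,::-1],None,fx=f,fy=f,interpolation=cv2.INTER_CUBIC)
    for k in range(0,w,10): cv2.putText(i,str(x+k),(k*f,8),0,.3,(0,255,255)); cv2.line(i,(k*f,10),(k*f,14),(0,255,255))
    for k in range(0,h,10): cv2.putText(i,str(y+k),(0,k*f+3),0,.3,(0,255,255))
    return i
E
python3 - <<'E'
from h import *
cv2.imwrite("pics/c1.png",np.hstack([crop("scene",340,95,80,130,4.6.__int__() if 0 else 4),crop("top",375,155,80,130,4)]))
cv2.imwrite("pics/c2.png",np.hstack([crop("scene",110,275,75,75,5),crop("top",135,190,75,75,5)]))
E
```

```text
(no output)
```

View pics/c1.png

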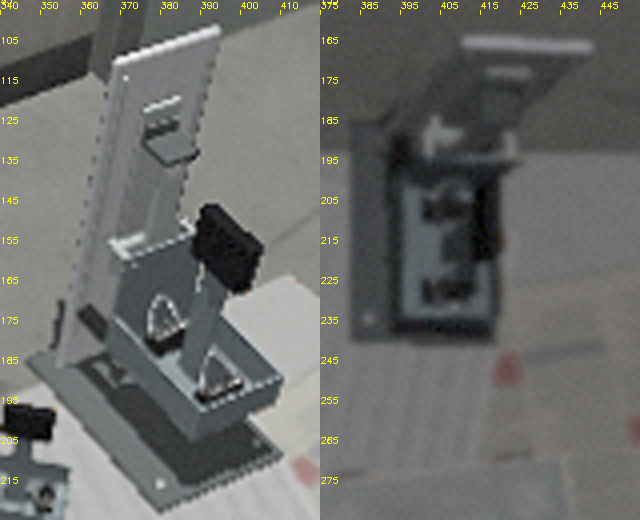

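View pics/c2.png

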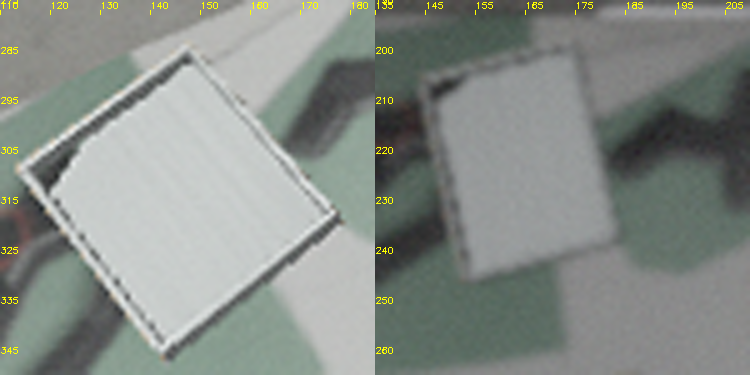

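The crops show the stand, caddy, keeper finger (scene ~(383,134)) and tray corners clearly. Next I'll fit the poses.

```bash
cat > fit.py <<'E'
from h import *
def c1(n,p): x0,y0,ox=(340,95,0) if n=="scene" else (375,155,320); return np.array([x0+(p[0]-ox+.5)/4-.5,y0+(p[1]+.5)/4-.5])
def c2(n,p): x0,y0,ox=(110,275,0) if n=="scene" else (135,190,375); return np.array([x0+(p[0]-ox+.5)/5-.5,y0+(p[1]+.5)/5-.5])
def T(p,L):
    c,s=np.cos(p[2]),np.sin(p[2]); L=np.asarray(L,float)
    return np.c_[p[0]+c*L[:,0]-s*L[:,1],p[1]+s*L[:,0]+c*L[:,1],L[:,2]]
F=-1 # foot thickness
obs=[("scene",(160,510),(-57,55,F)),("scene",(25,359),(107,55,F)),("scene",(283,457),(-57,-55,F)),
("scene",(116,68),(84,40,271)),("scene",(219,34),(84,-40,271)),
("scene",(283,378),(-50,-35,91)),("scene",(193,440),(-50,35,60)),("scene",(120,264),(50,35,143)),("scene",(194,229),(50,-35,143)),
("scene",(262,245),(-25,-6,195)),("scene",(247,292),(-25,-6,155)),
("top",(352,342),(-57,55,F)),("top",(463,48),(84,40,271)),("top",(592,54),(84,-40,271))]
def res(p):
    r=[]
    for n,px,L in obs:
        L=np.array(L,float)/1e3
        if L[2]<0: L[2]=p[3]
        r.append(proj(n,T(p,[L]))[0]-c1(n,px))
    return np.array(r)
s=least_squares(lambda p:res(p).ravel(),[.69,-.3,0,.008],loss="soft_l1")
st=s.x;print("stand",st[:2],np.degrees(st[2]),"foot",st[3]);print(res(st).round(1).tolist())
tc=[("scene",(188,48)),("scene",(18,170)),("scene",(165,350)),("scene",(338,215)),("top",(577,45)),("top",(423,78)),("top",(465,278)),("top",(617,240))]
cl=np.array([(62,-47,14),(62,47,14),(-62,47,14),(-62,-47,14)]*2)/1e3
f=lambda p:np.array([proj(n,T(p,[L]))[0]-c2(n,px) for (n,px),L in zip(tc,cl)])
for y0 in (0.2,):
    t=least_squares(lambda p:f(p).ravel(),[.65,.25,y0]);print("tray",t.x[:2],np.degrees(t.x[2]),f(t.x).round(1).tolist())
kp=[((172,166),(52,13)),((200,153),(52,-13))]
g=lambda z:np.array([proj("scene",T(st,[(L[0]/1e3,L[1]/1e3,z[0])]))[0]-c1("scene",px) for px,L in kp])
k=least_squares(lambda z:g(z).ravel(),[.19]);print("keeper underside",k.x,g(k.x).round(1).tolist())
# neighbours
for n,z in(("jar",.064),):
    print(atz("top",(372*.7,330*.7),z),atz("top",(417*.7,301*.7),.028),"roll",atz("top",(438*.7,331*.7),.019),"bottle",atz("top",(448*.7,262*.7),.2),"pens",atz("top",(352*.7,280*.7),.1),"box",atz("top",(158*.7,340*.7),.1))
E
python3 fit.py
```

```text
stand [ 0.43080393 -0.33658492] -2.1771920015550053 foot 0.008456630958148326
[[-0.4, 0.5], [-0.3, -0.1], [0.8, -0.6], [-0.1, -0.3], [0.7, -0.7], [0.8, -0.7], [-0.5, 1.0], [0.4, -1.5], [3.4, -0.9], [0.5, 0.2], [0.5, 0.6], [-2.3, -0.2], [-2.3, -0.4], [-2.0, -0.5]]
tray [0.43006699 0.3473362 ] 15.24249162869205 [[1.2, -1.2], [0.2, -0.3], [-0.4, 1.5], [1.1, -0.2], [-0.9, -1.7], [-1.2, -0.1], [-0.8, 0.7], [0.5, -0.1]]
keeper underside [0.20962097] [[-1.6, -0.3], [-0.2, -0.1]]
[0.39333618 0.06300085 0.064     ] [ 0.45796355 -0.02483714  0.028     ] roll [ 0.39868109 -0.06664384  0.019     ] bottle [ 0.49227384 -0.07612193  0.2       ] pens [0.48380769 0.10035416 0.1       ] box [0.36748753 0.46745127 0.1       ]
```

```bash
cat >> fit.py <<'E'
print("----")
o0=obs
for nm in("scene","top"):
    obs=[o for i,o in enumerate(o0) if o[0]==nm and i!=8]
    q=least_squares(lambda p:res(np.r_[p,.0085]).ravel(),st[:3]).x;print(nm,q[:2],np.degrees(q[2]),res(np.r_[q,.0085]).round(1).tolist())
    m=[i for i,o in enumerate(tc) if o[0]==nm]
    t=least_squares(lambda p:f(p)[m].ravel(),t.x if hasattr(t,'x') else t).x;print("tray",t[:2],np.degrees(t[2]),f(t)[m].round(1).tolist())
print("handle top proj (crop px)",((proj("top",T(st,np.array([(-25,-6,195),(-25,6,195),(25,-6,195),(25,6,195)])/1e3))-[375,155])*4+[320,0]).round())
E
python3 fit.py | sed '1,/----/d'
```

```text
scene [ 0.43082016 -0.3357604 ] -1.906959608723275 [[-0.5, 0.7], [-0.7, 0.1], [0.6, -0.6], [-0.4, -0.1], [0.2, -0.6], [0.6, -0.6], [-0.6, 1.2], [0.1, -1.3], [0.3, 0.3], [0.3, 0.6]]
tray [0.43074973 0.34833215] 15.963298155780747 [[0.3, -1.2], [-0.5, 0.1], [-0.5, 1.4], [0.7, -0.7]]
top [ 0.42995677 -0.34241293] -1.950528697462405 [[-0.2, 0.2], [-0.1, 0.0], [0.2, -0.2]]
tray [0.4292582  0.34553787] 14.068859435326258 [[0.2, -1.3], [-0.2, -0.2], [-0.7, 0.8], [0.7, 0.6]]
handle top proj (crop px) [[497. 250.]
 [478. 249.]
 [495. 172.]
 [476. 172.]]
```

Run:
```python
from h import *
cv2.imwrite("pics/c3.png",cv2.resize(C["top"]["img"][155:245,375:460,::-1],None,fx=6,fy=6,interpolation=cv2.INTER_CUBIC).astype(float).__mul__(1.8).clip(0,255))
```

```text
[ WARN:0@0.511] global loadsave.cpp:1063 imwrite_ Unsupported depth image for selected encoder is fallbacked to CV_8U.
```

View pics/c3.png

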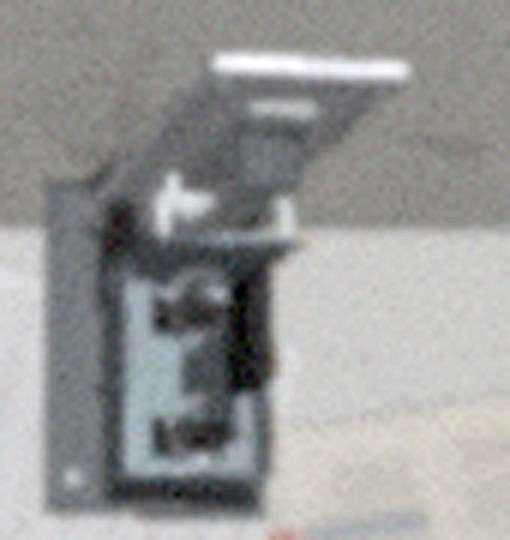

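The handle spans (232–270, 262–388) in the crop, which agrees with the fit: stand at about (0.4305, -0.337) with yaw -2°. I'll move above the handle now.

Call:
servo_tool:
  plan:
    - {"xyz": [3.2, -2.1, 0], "twist": [0, 0, 4], "jaw": 0}
    - {"xyz": [6.4, -4.2, 0], "twist": [0, 0, 9], "jaw": 0}
    - {"xyz": [9.6, -6.2, 0], "twist": [0, 0, 14], "jaw": 0}
    - {"xyz": [12.8, -8.3, 0], "twist": [0, 0, 18], "jaw": 0}
    - {"xyz": [16, -10.4, 0], "twist": [0, 0, 18.1], "jaw": 0}
    - {"xyz": [19.2, -12.4, 0], "twist": [0, 0, 18.1], "jaw": 0}
    - {"xyz": [22.4, -14.5, 0], "twist": [0, 0, 18.1], "jaw": 0}
    - {"xyz": [25.6, -16.6, 0], "twist": [0, 0, 18.1], "jaw": 0}
    - {"xyz": [28.8, -18.6, 0], "twist": [0, 0, 18.1], "jaw": 0}
    - {"xyz": [32, -20.7, 0], "twist": [0, 0, 18.1], "jaw": 0}

```text
time_s: 0.93
tool_pos: [0.431, -0.3354, 0.4045]
tool_rot: [180.0, 0.0, -2.0]
force: [0.4, -0.1, 0.3]
grip_width: 0.0869
grasp_force: 0.0
```

Call:
servo_tool:
  plan:
    - {"xyz": [0, 0, 1], "twist": [0, 0, 0], "jaw": 0}
    - {"xyz": [0, 0, 2], "twist": [0, 0, 0], "jaw": 0}
    - {"xyz": [0, 0, 3], "twist": [0, 0, 0], "jaw": 0}
    - {"xyz": [0, 0, 4], "twist": [0, 0, 0], "jaw": 0}
    - {"xyz": [0, 0, 5], "twist": [0, 0, 0], "jaw": 0}
    - {"xyz": [0, 0, 6], "twist": [0, 0, 0], "jaw": 0}
    - {"xyz": [0, 0, 6.1], "twist": [0, 0, 0], "jaw": 0}
    - {"xyz": [0, 0, 6.1], "twist": [0, 0, 0], "jaw": 0.5}
    - {"xyz": [0, 0, 6.1], "twist": [0, 0, 0], "jaw": 0.6}
    - {"xyz": [0, 0, 6.1], "twist": [0, 0, 0], "jaw": 0.6}
  newtons: 8

```text
time_s: 1.77
tool_pos: [0.4304, -0.3372, 0.3444]
tool_rot: [180.0, -0.1, -2.0]
force: [0.7, 0.2, 0.1]
grip_width: 0.0743
grasp_force: 0.0
```

Run:
```python
from cell import env
import cv2,numpy as np
d=env.read_camera("scene");e=env.read_camera("top")
a=cv2.resize(d["img"][80:230,330:430,::-1],None,fx=4,fy=4,interpolation=cv2.INTER_CUBIC)
b=cv2.resize(e["img"][130:280,370:470,::-1],None,fx=4,fy=4,interpolation=cv2.INTER_CUBIC)
cv2.imwrite("pics/g1.png",np.hstack([a,b]));o=env.get_obs();print(o["tool_pos"],o["grip_width"],o["force"])
```

```text
[ 0.43043049 -0.3371299   0.34449328] 0.0666278474941231 [-0.20855185 -0.79035192  0.05481496]
```

View pics/g1.png

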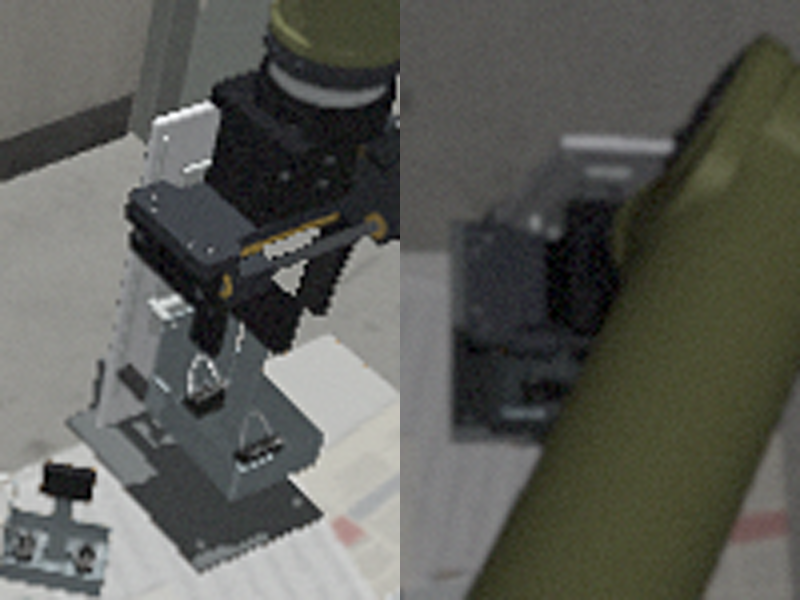

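The picture shows the fingers straddling the black handle at about (255,310). I'll close gently.

Call:
servo_tool:
  plan:
    - {"xyz": [0, 0, 0], "twist": [0, 0, 0], "jaw": 0.7}
    - {"xyz": [0, 0, 0], "twist": [0, 0, 0], "jaw": 0.8}
    - {"xyz": [0, 0, 0], "twist": [0, 0, 0], "jaw": 0.85}
    - {"xyz": [0, 0, 0], "twist": [0, 0, 0], "jaw": 0.9}
    - {"xyz": [0, 0, 0], "twist": [0, 0, 0], "jaw": 1}
    - {"xyz": [0, 0, 0], "twist": [0, 0, 0], "jaw": 1}
    - {"xyz": [0, 0, 0], "twist": [0, 0, 0], "jaw": 1}
    - {"xyz": [0, 0, 0], "twist": [0, 0, 0], "jaw": 1}
    - {"xyz": [0, 0, 0], "twist": [0, 0, 0], "jaw": 1}
    - {"xyz": [0, 0, 0], "twist": [0, 0, 0], "jaw": 1}
  newtons: 5

```text
time_s: 2.7
tool_pos: [0.4302, -0.338, 0.3443]
tool_rot: [179.9, -0.1, -2.1]
force: [-0.6, -4.4, 0.9]
grip_width: 0.0124
grasp_force: 5.0
```

Call:
servo_tool:
  plan:
    - {"xyz": [0, 0.1, 0], "twist": [0, 0, 0], "jaw": 1}
    - {"xyz": [0, 0.1, 0], "twist": [0, 0, 0], "jaw": 1}
    - {"xyz": [0, 0.1, 0], "twist": [0, 0, 0], "jaw": 1}

```text
time_s: 2.95
tool_pos: [0.4302, -0.3385, 0.3442]
tool_rot: [179.9, -0.0, -2.0]
force: [1.1, -3.0, 3.2]
grip_width: 0.0127
grasp_force: 5.0
```

Call:
servo_tool:
  plan:
    - {"xyz": [0, 0.15, 0], "twist": [0, 0, 0], "jaw": 1}
    - {"xyz": [0, 0.15, 0], "twist": [0, 0, 0], "jaw": 1}
    - {"xyz": [0, 0.15, 0], "twist": [0, 0, 0], "jaw": 1}

```text
time_s: 3.2
tool_pos: [0.4301, -0.3396, 0.3438]
tool_rot: [180.0, 0.0, -2.0]
force: [-0.9, -2.2, 3.1]
grip_width: 0.0121
grasp_force: 5.0
```

Call:
servo_tool:
  plan:
    - {"xyz": [0, 0.1, 0], "twist": [0, 0, 0], "jaw": 1}
    - {"xyz": [0, 0.1, 0], "twist": [0, 0, 0], "jaw": 1}
    - {"xyz": [0, 0.1, -0.1], "twist": [0, 0, 0], "jaw": 1}
    - {"xyz": [0, 0.1, -0.3], "twist": [0, 0, 0], "jaw": 1}
    - {"xyz": [0, 0.1, -0.5], "twist": [0, 0, 0], "jaw": 1}
    - {"xyz": [0, 0.1, -0.5], "twist": [0, 0, 0], "jaw": 1}
    - {"xyz": [0, 0.1, -0.5], "twist": [0, 0, 0], "jaw": 1}
  newtons: 25

```text
time_s: 3.78
tool_pos: [0.4303, -0.3399, 0.3482]
tool_rot: [-179.9, 0.0, -2.0]
force: [1.7, 0.6, -4.6]
grip_width: 0.0116
grasp_force: 25.0
```

Call:
servo_tool:
  plan:
    - {"xyz": [0, 0, -0.5], "twist": [0, 0, 0], "jaw": 1}
    - {"xyz": [0, 0, -1], "twist": [0, 0, 0], "jaw": 1}
    - {"xyz": [0, 0, -1.5], "twist": [0, 0, 0], "jaw": 1}
    - {"xyz": [0, 0, -2], "twist": [0, 0, 0], "jaw": 1}
    - {"xyz": [0, 0, -2], "twist": [0, 0, 0], "jaw": 1}
    - {"xyz": [0, 0, -2], "twist": [0, 0, 0], "jaw": 1}

```text
time_s: 4.28
tool_pos: [0.4299, -0.3409, 0.3697]
tool_rot: [179.9, -0.0, -2.0]
force: [2.2, -0.3, -2.4]
grip_width: 0.0116
grasp_force: 24.9
```

Call:
servo_tool:
  plan:
    - {"xyz": [0, 0, -0.5], "twist": [0, 0, 0], "jaw": 1}
    - {"xyz": [0, 0, -1], "twist": [0, 0, 0], "jaw": 1}
    - {"xyz": [0, 0, -1.5], "twist": [0, 0, 0], "jaw": 1}
    - {"xyz": [0, 0, -2], "twist": [0, 0, 0], "jaw": 1}
    - {"xyz": [0, 0, -2.4], "twist": [0, 0, 0], "jaw": 1}
    - {"xyz": [0, 0, -2.7], "twist": [0, 0, 0], "jaw": 1}
    - {"xyz": [0, 0, -3], "twist": [0, 0, 0], "jaw": 1}
    - {"xyz": [0, 0, -3], "twist": [0, 0, 0], "jaw": 1}
    - {"xyz": [0, 0, -3], "twist": [0, 0, 0], "jaw": 1}
    - {"xyz": [0, 0, -3], "twist": [0, 0, 0], "jaw": 1}

```text
time_s: 5.12
tool_pos: [0.4297, -0.3406, 0.3985]
tool_rot: [-180.0, 0.1, -2.0]
force: [0.3, -0.1, -3.5]
grip_width: 0.0119
grasp_force: 25.0
```

```bash
cat > f.py <<'E'
from cell import env
import numpy as np
F=[]
for _ in range(6):
    env.read_camera("top");o=env.get_obs();F.append(np.r_[o["force"],o["wrist_torque"]])
print(o["time_s"],o["tool_pos"].round(4),o["tool_rot"].round(2),np.mean(F,0).round(2),np.std(F,0).round(2))
E
python3 f.py
```

```text
5.4167 [ 0.43   -0.3405  0.3986] [-1.7999e+02  2.0000e-02 -2.0100e+00] [-0.23 -0.06 -3.84  0.04  0.04  0.  ] [0.54 0.4  0.46 0.02 0.02 0.01]
```

Call:
servo_tool:
  plan:
    - {"xyz": [0, 0, -0.2], "twist": [0, 0, 0], "jaw": 1}
    - {"xyz": [0, 0, -0.4], "twist": [0, 0, 0], "jaw": 1}
    - {"xyz": [0, 0, -0.6], "twist": [0, 0, 0], "jaw": 1}
    - {"xyz": [0, 0, -0.6], "twist": [0, 0, 0], "jaw": 1}

```text
time_s: 5.75
tool_pos: [0.4303, -0.3405, 0.4055]
tool_rot: [180.0, -0.0, -2.0]
force: [0.5, -0.6, -3.2]
grip_width: 0.0118
grasp_force: 25.0
```

```bash
python3 f.py
```

```text
6.05 [ 0.4301 -0.3405  0.4047] [-1.80e+02  1.00e-02 -2.01e+00] [ 0.33 -0.19 -3.92  0.03  0.03 -0.01] [0.24 0.47 0.32 0.03 0.02 0.01]
```

Call:
servo_tool:
  plan:
    - {"xyz": [0, 0, -0.1], "twist": [0, 0, 0], "jaw": 1}
    - {"xyz": [0, 0, -0.2], "twist": [0, 0, 0], "jaw": 1}
    - {"xyz": [0, 0, -0.3], "twist": [0, 0, 0], "jaw": 1}
    - {"xyz": [0, 0, -0.3], "twist": [0, 0, 0], "jaw": 1}

```text
time_s: 6.38
tool_pos: [0.4302, -0.3405, 0.4081]
tool_rot: [180.0, -0.0, -2.0]
force: [-0.0, 0.4, -4.2]
grip_width: 0.0122
grasp_force: 25.0
```

```bash
python3 f.py
```

```text
6.6833 [ 0.4301 -0.3405  0.4077] [180.     0.    -2.01] [ 0.02 -0.1  -3.94  0.03  0.07 -0.02] [0.4  0.11 0.37 0.02 0.03 0.01]
```

Call:
servo_tool:
  plan:
    - {"xyz": [0, 0, -0.1], "twist": [0, 0, 0], "jaw": 1}
    - {"xyz": [0, 0, -0.2], "twist": [0, 0, 0], "jaw": 1}
    - {"xyz": [0, 0, -0.2], "twist": [0, 0, 0], "jaw": 1}

```text
time_s: 6.93
tool_pos: [0.4301, -0.3404, 0.4096]
tool_rot: [-180.0, 0.0, -2.0]
force: [0.1, 0.6, -6.6]
grip_width: 0.0119
grasp_force: 24.9
```

```bash
python3 f.py
```

```text
7.2333 [ 0.4301 -0.3404  0.4096] [-1.7999e+02  2.0000e-02 -2.0100e+00] [ 0.31 -0.13 -5.38  0.02  0.05  0.02] [0.61 0.52 0.36 0.01 0.03 0.03]
```

Call:
servo_tool:
  plan:
    - {"xyz": [0, 0, -0.1], "twist": [0, 0, 0], "jaw": 1}
    - {"xyz": [0, 0, -0.1], "twist": [0, 0, 0], "jaw": 1}

```text
time_s: 7.4
tool_pos: [0.4301, -0.3405, 0.4106]
tool_rot: [-180.0, 0.0, -2.0]
force: [1.7, -0.1, -6.3]
grip_width: 0.0118
grasp_force: 25.0
```

```bash
python3 f.py
```

```text
7.7 [ 0.4301 -0.3405  0.4106] [-180.      0.     -2.01] [ 0.91 -0.57 -7.18 -0.08 -0.06 -0.03] [0.45 0.41 0.41 0.03 0.03 0.02]
```

Call:
servo_tool:
  plan:
    - {"xyz": [0, 0, 0.2], "twist": [0, 0, 0], "jaw": 1}
    - {"xyz": [0, 0, 0.47], "twist": [0, 0, 0], "jaw": 1}
    - {"xyz": [0, 0, 0.47], "twist": [0, 0, 0], "jaw": 1}

```text
time_s: 7.95
tool_pos: [0.43, -0.3405, 0.406]
tool_rot: [180.0, 0.0, -2.0]
force: [0.1, 0.7, -4.0]
grip_width: 0.0119
grasp_force: 25.0
```

```bash
python3 f.py;python3 - <<'E'
from cell import env
import cv2,numpy as np
d=env.read_camera("scene")
cv2.imwrite("pics/k1.png",cv2.resize(d["img"][85:185,330:430,::-1],None,fx=6,fy=6,interpolation=cv2.INTER_CUBIC))
E
```

```text
8.25 [ 0.4301 -0.3405  0.4063] [ 1.7998e+02 -2.0000e-02 -2.0100e+00] [-0.2  -0.3  -3.85 -0.01  0.05  0.02] [0.54 0.63 0.51 0.02 0.02 0.03]
```

View pics/k1.png

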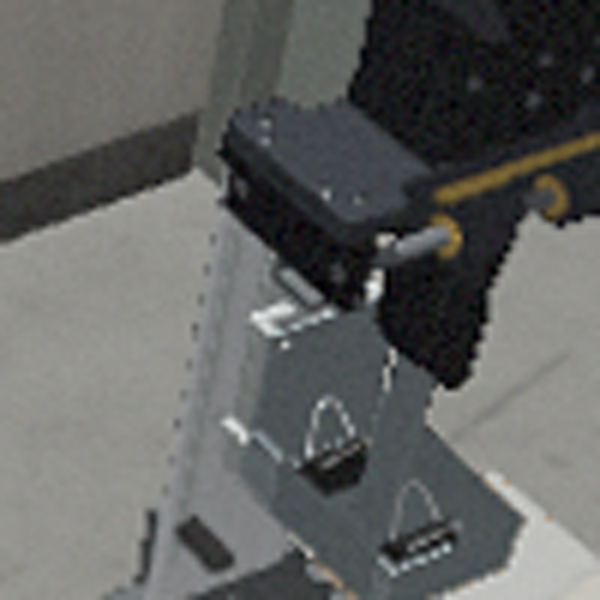

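The picture shows the caddy level, its bow at about (300,310) just below the keeper. I'll bring it out slowly, checking the force as it goes.

Call:
servo_tool:
  plan:
    - {"xyz": [-0.15, 0, 0], "twist": [0, 0, 0], "jaw": 1}
    - {"xyz": [-0.3, 0, 0], "twist": [0, 0, 0], "jaw": 1}
    - {"xyz": [-0.45, 0, 0], "twist": [0, 0, 0], "jaw": 1}
    - {"xyz": [-0.6, 0, 0], "twist": [0, 0, 0], "jaw": 1}
    - {"xyz": [-0.6, 0, 0], "twist": [0, 0, 0], "jaw": 1}

```text
time_s: 8.72
tool_pos: [0.4237, -0.3404, 0.4061]
tool_rot: [180.0, 0.0, -2.0]
force: [-0.5, -0.4, -3.8]
grip_width: 0.0119
grasp_force: 25.0
```

```bash
python3 f.py
```

```text
9.0167 [ 0.4242 -0.3402  0.4061] [179.99  -0.    -2.01] [ 0.22 -0.06 -3.52  0.02  0.06  0.  ] [0.52 0.55 0.14 0.03 0.02 0.04]
```

No contact so far (the crossbar is now over the tongue), so I'll continue.

Call:
servo_tool:
  plan:
    - {"xyz": [-0.2, 0, 0], "twist": [0, 0, 0], "jaw": 1}
    - {"xyz": [-0.4, 0, 0], "twist": [0, 0, 0], "jaw": 1}
    - {"xyz": [-0.6, 0, 0], "twist": [0, 0, 0], "jaw": 1}
    - {"xyz": [-0.8, 0, 0], "twist": [0, 0, 0], "jaw": 1}
    - {"xyz": [-1, 0, 0], "twist": [0, 0, 0], "jaw": 1}
    - {"xyz": [-1, 0, 0], "twist": [0, 0, 0], "jaw": 1}

```text
time_s: 9.52
tool_pos: [0.4136, -0.3401, 0.4061]
tool_rot: [180.0, 0.0, -2.0]
force: [-0.2, -0.2, -3.4]
grip_width: 0.0119
grasp_force: 25.0
```

```bash
python3 f.py
```

```text
9.8167 [ 0.4142 -0.3399  0.4061] [ 1.80e+02 -1.00e-02 -2.01e+00] [ 0.04  0.06 -3.35  0.02  0.04 -0.01] [0.32 0.54 0.84 0.02 0.03 0.02]
```

Call:
servo_tool:
  plan:
    - {"xyz": [-0.4, 0, 0], "twist": [0, 0, 0], "jaw": 1}
    - {"xyz": [-0.8, 0, 0], "twist": [0, 0, 0], "jaw": 1}
    - {"xyz": [-1.3, 0, 0], "twist": [0, 0, 0], "jaw": 1}
    - {"xyz": [-2, 0, 0], "twist": [0, 0, 0], "jaw": 1}
    - {"xyz": [-3, 0, 0], "twist": [0, 0, 0], "jaw": 1}
    - {"xyz": [-4, 0, 0], "twist": [0, 0, 0], "jaw": 1}
    - {"xyz": [-5, 0, 0], "twist": [0, 0, 0], "jaw": 1}
    - {"xyz": [-5.5, 0, 0], "twist": [0, 0, 0], "jaw": 1}
    - {"xyz": [-5.5, 0, 0], "twist": [0, 0, 0], "jaw": 1}
    - {"xyz": [-5.5, 0, 0], "twist": [0, 0, 0], "jaw": 1}

```text
time_s: 10.65
tool_pos: [0.3588, -0.338, 0.4063]
tool_rot: [180.0, -0.0, -2.1]
force: [0.0, 0.3, -3.2]
grip_width: 0.0121
grasp_force: 25.0
```

Run:
```python
from h import *
def tri(a,b):
    o1,v1=ray("scene",np.array(a)*.7);o2,v2=ray("top",np.array(b)*.7)
    k=np.linalg.lstsq(np.c_[v1,-v2],o2-o1,rcond=None)[0];p,q=o1+k[0]*v1,o2+k[1]*v2
    return (p+q)/2,np.linalg.norm(p-q)
print("bottle top",tri((411,236),(449,243)))
print("bottle base",atz("scene",np.array((408,316))*.7,0))
print("blue pen top",tri((336,285),(372,253)))
print("smallcaddy handle",tri((496,285),(515,304)))
print("black box",[atz("scene",np.array(p)*.7,z) for p,z in(((118,522),.0),)],tri((50,420),(135,256)))
```

```text
bottle top (array([ 0.52989734, -0.08096195,  0.18686129]), np.float64(0.004014934774857977))
bottle base [ 0.51293525 -0.06682632  0.        ]
blue pen top (array([0.52420494, 0.06157484, 0.14789302]), np.float64(0.0023916849003497195))
smallcaddy handle (array([ 0.44285741, -0.21300276,  0.07386881]), np.float64(0.001491467975647376))
black box [array([0.38655012, 0.50310787, 0.        ])] (array([0.53247687, 0.52874592, 0.10259214]), np.float64(0.0064847467097596785))
```

Call:
servo_tool:
  plan:
    - {"xyz": [0, 0, -1], "twist": [0, 0, 0], "jaw": 1}
    - {"xyz": [0, 0, -3], "twist": [0, 0, 0], "jaw": 1}
    - {"xyz": [0, 0, -5], "twist": [0, 0, 0], "jaw": 1}
    - {"xyz": [0.3, -0.5, -7], "twist": [0, 0, 0], "jaw": 1}
    - {"xyz": [1, -2, -9], "twist": [0, 0, 0], "jaw": 1}
    - {"xyz": [2, -4, -10], "twist": [0, 0, 0], "jaw": 1}
    - {"xyz": [3.2, -6, -10], "twist": [0, 0, 0], "jaw": 1}
    - {"xyz": [4.6, -8.5, -10], "twist": [0, 0, 0], "jaw": 1}
    - {"xyz": [6, -11, -10], "twist": [0, 0, 0], "jaw": 1}
    - {"xyz": [7.2, -13.5, -10], "twist": [0, 0, 0], "jaw": 1}
  newtons: 30

```text
time_s: 11.48
tool_pos: [0.437, -0.2039, 0.507]
tool_rot: [180.0, -0.1, -1.9]
force: [0.9, 0.5, -3.8]
grip_width: 0.0121
grasp_force: 30.0
```

Call:
servo_tool:
  plan:
    - {"xyz": [0.6, -2.5, 0], "twist": [0, 0, 0], "jaw": 1}
    - {"xyz": [1, -5.5, 0], "twist": [0, 0, -1], "jaw": 1}
    - {"xyz": [1.2, -8.5, 0], "twist": [0, 0, -3], "jaw": 1}
    - {"xyz": [1.3, -11.5, 0], "twist": [0, 0, -5], "jaw": 1}
    - {"xyz": [1.4, -14.5, 0], "twist": [0, 0, -7], "jaw": 1}
    - {"xyz": [1.4, -17.5, 0], "twist": [0, 0, -9], "jaw": 1}
    - {"xyz": [1.3, -20.5, 0], "twist": [0, 0, -11], "jaw": 1}
    - {"xyz": [1.1, -23.5, 0], "twist": [0, 0, -13], "jaw": 1}
    - {"xyz": [0.9, -26.5, 0], "twist": [0, 0, -15], "jaw": 1}
    - {"xyz": [0.7, -29.5, 0], "twist": [0, 0, -17.2], "jaw": 1}

```text
time_s: 12.32
tool_pos: [0.4529, 0.0913, 0.5071]
tool_rot: [180.0, -0.1, 15.4]
force: [0.6, 0.1, -4.2]
grip_width: 0.0117
grasp_force: 30.0
```

Call:
servo_tool:
  plan:
    - {"xyz": [0.5, -3, 0], "twist": [0, 0, 0], "jaw": 1}
    - {"xyz": [1, -6, 0], "twist": [0, 0, 0], "jaw": 1}
    - {"xyz": [1.6, -9, 0], "twist": [0, 0, 0], "jaw": 1}
    - {"xyz": [2.1, -12, 0], "twist": [0, 0, 0], "jaw": 1}
    - {"xyz": [2.7, -15, 0], "twist": [0, 0, 0], "jaw": 1}
    - {"xyz": [3.2, -18, 0], "twist": [0, 0, 0], "jaw": 1}
    - {"xyz": [3.8, -21, 0], "twist": [0, 0, 0], "jaw": 1}
    - {"xyz": [4.3, -23.5, 0], "twist": [0, 0, 0], "jaw": 1}
    - {"xyz": [4.6, -25, 0], "twist": [0, 0, 0], "jaw": 1}
    - {"xyz": [4.6, -25.5, 0], "twist": [0, 0, 0], "jaw": 1}

```text
time_s: 13.15
tool_pos: [0.4295, 0.3504, 0.5068]
tool_rot: [-179.8, 0.0, 15.5]
force: [-1.2, 0.2, -3.0]
grip_width: 0.0118
grasp_force: 30.0
```

Call:
servo_tool:
  plan:
    - {"xyz": [0, 0, 1], "twist": [0, 0, 0], "jaw": 1}
    - {"xyz": [0, 0, 3], "twist": [0, 0, 0], "jaw": 1}
    - {"xyz": [0, 0, 6], "twist": [0, 0, 0], "jaw": 1}
    - {"xyz": [0, 0, 9], "twist": [0, 0, 0], "jaw": 1}
    - {"xyz": [0, 0, 12], "twist": [0, 0, 0], "jaw": 1}
    - {"xyz": [0, 0, 14.5], "twist": [0, 0, 0], "jaw": 1}
    - {"xyz": [0, 0, 16.5], "twist": [0, 0, 0], "jaw": 1}
    - {"xyz": [0, 0, 18], "twist": [0, 0, 0], "jaw": 1}
    - {"xyz": [0, 0, 18.5], "twist": [0, 0, 0], "jaw": 1}
    - {"xyz": [0, 0, 18.5], "twist": [0, 0, 0], "jaw": 1}

```text
time_s: 13.98
tool_pos: [0.4311, 0.3452, 0.3195]
tool_rot: [179.9, 0.2, 15.1]
force: [-0.0, -0.8, -3.1]
grip_width: 0.0118
grasp_force: 30.0
```

```bash
python3 f.py;python3 - <<'E'
from cell import env
import cv2,numpy as np
d=env.read_camera("scene");e=env.read_camera("top")
a=cv2.resize(d["img"][240:365,95:195,::-1],None,fx=4,fy=4,interpolation=cv2.INTER_CUBIC)
b=cv2.resize(e["img"][170:295,120:220,::-1],None,fx=4,fy=4,interpolation=cv2.INTER_CUBIC)
cv2.imwrite("pics/t1.png",np.hstack([a,b]))
E
```

```text
14.2833 [0.4311 0.3473 0.3222] [-1.7999e+02 -1.1000e-01  1.5170e+01] [-0.35  0.41 -3.14  0.03  0.02 -0.01] [0.64 0.48 0.45 0.01 0.01 0.01]
```

View pics/t1.png

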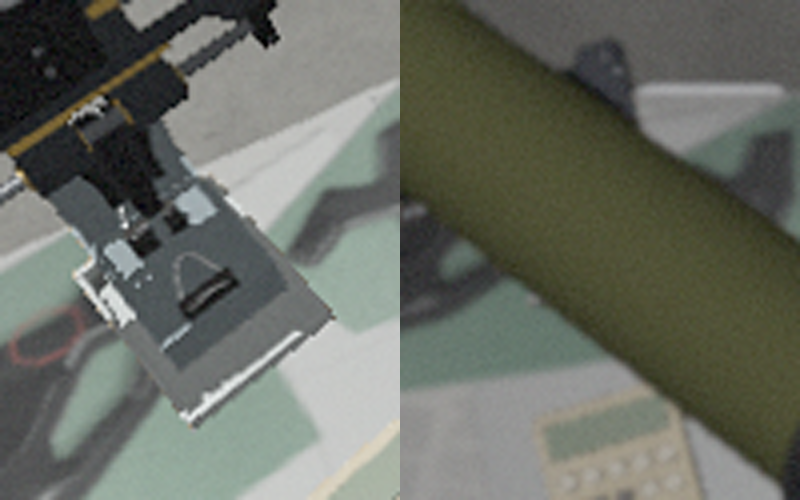

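The caddy is over the tray in the scene crop, its front bottom corners at about (180,368) and (290,285); the arm hides it in the top view. I'll check that against the projection.

Run:
```python
from fit import T
from h import *
p=(.4311,.3473,np.radians(15.2))
L=np.array([(-50,35,0),(-50,-35,0),(-50,35,31),(-50,-35,31),(50,35,83),(50,-35,83)])/1e3+[0,0,.038]
print(((proj("scene",T(p,L))-[95,240])*4).round())
p=(.430,.3473,np.radians(15.2))
print(((proj("scene",T(p,np.array([(-62,47,14),(-62,-47,14)])/1e3))-[95,240])*4).round())
```

```text
stand [ 0.43080393 -0.33658492] -2.1771920015550053 foot 0.008456630958148326
[[-0.4, 0.5], [-0.3, -0.1], [0.8, -0.6], [-0.1, -0.3], [0.7, -0.7], [0.8, -0.7], [-0.5, 1.0], [0.4, -1.5], [3.4, -0.9], [0.5, 0.2], [0.5, 0.6], [-2.3, -0.2], [-2.3, -0.4], [-2.0, -0.5]]
tray [0.43006699 0.3473362 ] 15.24249162869205 [[1.2, -1.2], [0.2, -0.3], [-0.4, 1.5], [1.1, -0.2], [-0.9, -1.7], [-1.2, -0.1], [-0.8, 0.7], [0.5, -0.1]]
keeper underside [0.20962097] [[-1.6, -0.3], [-0.2, -0.1]]
[0.39333618 0.06300085 0.064     ] [ 0.45796355 -0.02483714  0.028     ] roll [ 0.39868109 -0.06664384  0.019     ] bottle [ 0.49227384 -0.07612193  0.2       ] pens [0.48380769 0.10035416 0.1       ] box [0.36748753 0.46745127 0.1       ]
----
scene [ 0.43082016 -0.3357604 ] -1.906959608723275 [[-0.5, 0.7], [-0.7, 0.1], [0.6, -0.6], [-0.4, -0.1], [0.2, -0.6], [0.6, -0.6], [-0.6, 1.2], [0.1, -1.3], [0.3, 0.3], [0.3, 0.6]]
tray [0.43074973 0.34833215] 15.963298155780747 [[0.3, -1.2], [-0.5, 0.1], [-0.5, 1.4], [0.7, -0.7]]
top [ 0.42995677 -0.34241293] -1.950528697462405 [[-0.2, 0.2], [-0.1, 0.0], [0.2, -0.2]]
tray [0.4292582  0.34553787] 14.068859435326258 [[0.2, -1.3], [-0.2, -0.2], [-0.7, 0.8], [0.7, 0.6]]
handle top proj (crop px) [[497. 250.]
 [478. 249.]
 [495. 172.]
 [476. 172.]]
[[182. 374.]
 [292. 289.]
 [165. 350.]
 [278. 263.]
 [ 33. 178.]
 [151.  97.]]
[[189. 425.]
 [333. 310.]]
```

Call:
servo_tool:
  plan:
    - {"xyz": [-0.1, 0, 0.5], "twist": [0, 0, 0], "jaw": 1}
    - {"xyz": [-0.1, 0, 1], "twist": [0, 0, 0], "jaw": 1}
    - {"xyz": [-0.1, 0, 1.5], "twist": [0, 0, 0], "jaw": 1}
    - {"xyz": [-0.1, 0, 2], "twist": [0, 0, 0], "jaw": 1}
    - {"xyz": [-0.1, 0, 2.3], "twist": [0, 0, 0], "jaw": 1}
    - {"xyz": [-0.1, 0, 2.6], "twist": [0, 0, 0], "jaw": 1}
    - {"xyz": [-0.1, 0, 2.8], "twist": [0, 0, 0], "jaw": 1}
    - {"xyz": [-0.1, 0, 2.8], "twist": [0, 0, 0], "jaw": 1}
    - {"xyz": [-0.1, 0, 2.8], "twist": [0, 0, 0], "jaw": 1}

```text
time_s: 15.13
tool_pos: [0.4298, 0.3469, 0.2929]
tool_rot: [-180.0, 0.0, 15.2]
force: [0.1, 1.0, -4.0]
grip_width: 0.0118
grasp_force: 30.0
```

```bash
python3 f.py
```

```text
15.4333 [0.4298 0.3469 0.2932] [ 1.800e+02 -2.000e-02  1.519e+01] [ 0.08 -0.16 -3.46  0.01  0.02 -0.01] [0.28 0.14 0.48 0.03 0.03 0.02]
```

Call:
servo_tool:
  plan:
    - {"xyz": [0, 0, 0.1], "twist": [0, 0, 0], "jaw": 1}
    - {"xyz": [0, 0, 0.2], "twist": [0, 0, 0], "jaw": 1}
    - {"xyz": [0, 0, 0.3], "twist": [0, 0, 0], "jaw": 1}
    - {"xyz": [0, 0, 0.35], "twist": [0, 0, 0], "jaw": 1}
    - {"xyz": [0, 0, 0.4], "twist": [0, 0, 0], "jaw": 1}
    - {"xyz": [0, 0, 0.4], "twist": [0, 0, 0], "jaw": 1}

```text
time_s: 15.93
tool_pos: [0.4299, 0.3469, 0.2893]
tool_rot: [180.0, -0.0, 15.2]
force: [0.6, -0.9, 0.1]
grip_width: 0.0118
grasp_force: 30.0
```

```bash
python3 f.py
```

```text
16.2333 [0.43   0.3469 0.2893] [ 1.7999e+02 -2.0000e-02  1.5180e+01] [ 0.42 -0.64  0.16 -0.24  0.13  0.02] [0.37 0.29 0.62 0.03 0.01 0.02]
```

Call:
servo_tool:
  plan:
    - {"xyz": [0, 0, 0.05], "twist": [0, 0, 0], "jaw": 1}
    - {"xyz": [0, 0, 0.1], "twist": [0, 0, 0], "jaw": 1}
    - {"xyz": [0, 0, 0.1], "twist": [0, 0, 0], "jaw": 1}
    - {"xyz": [0, 0, 0.1], "twist": [0, 0, 0], "jaw": 1}
  newtons: 8

```text
time_s: 16.57
tool_pos: [0.4303, 0.347, 0.289]
tool_rot: [180.0, -0.1, 15.2]
force: [0.0, -1.9, 5.9]
grip_width: 0.0117
grasp_force: 8.0
```

```bash
python3 f.py
```

```text
16.8667 [0.4303 0.347  0.289 ] [ 1.7998e+02 -1.0000e-01  1.5170e+01] [-0.06 -2.1   5.26 -0.48 -0.01  0.02] [0.41 0.42 0.41 0.03 0.02 0.03]
```

Call:
servo_tool:
  plan:
    - {"xyz": [0, 0, -0.05], "twist": [0, 0, 0], "jaw": 1}
    - {"xyz": [0, 0, -0.05], "twist": [0, 0, 0], "jaw": 0.85}
    - {"xyz": [0, 0, -0.05], "twist": [0, 0, 0], "jaw": 0.8}
    - {"xyz": [0, 0, -0.05], "twist": [0, 0, 0], "jaw": 0.7}
    - {"xyz": [0, 0, -0.05], "twist": [0, 0, 0], "jaw": 0.6}
    - {"xyz": [0, 0, -0.05], "twist": [0, 0, 0], "jaw": 0.5}
    - {"xyz": [0, 0, -0.05], "twist": [0, 0, 0], "jaw": 0.5}
    - {"xyz": [0, 0, -0.05], "twist": [0, 0, 0], "jaw": 0.5}
  newtons: 3

```text
time_s: 17.53
tool_pos: [0.4297, 0.3469, 0.2885]
tool_rot: [-180.0, 0.0, 15.2]
force: [-0.2, 0.0, -0.2]
grip_width: 0.0402
grasp_force: 0.0
```

Call:
servo_tool:
  plan:
    - {"xyz": [0, 0, -1], "twist": [0, 0, 0], "jaw": 0.5}
    - {"xyz": [0, 0, -3], "twist": [0, 0, 0], "jaw": 0.5}
    - {"xyz": [0, 0, -6], "twist": [0, 0, 0], "jaw": 0.5}
    - {"xyz": [0, 0, -9], "twist": [0, 0, 0], "jaw": 0.5}
    - {"xyz": [0, 0, -12], "twist": [0, 0, 0], "jaw": 0.5}
    - {"xyz": [0, 8, -15], "twist": [0, 0, 0], "jaw": 0.5}
    - {"xyz": [0, 12, -18], "twist": [0, 0, 0], "jaw": 0.5}
    - {"xyz": [0, 16, -20], "twist": [0, 0, 0], "jaw": 0.5}
    - {"xyz": [0, 19, -20], "twist": [0, 0, 0], "jaw": 0.5}
    - {"xyz": [0, 20, -20], "twist": [0, 0, 0], "jaw": 0.5}

```text
time_s: 18.37
tool_pos: [0.4798, 0.1608, 0.489]
tool_rot: [179.9, -0.2, 15.3]
force: [0.6, 0.8, -0.1]
grip_width: 0.0435
grasp_force: 0.0
```

```bash
python3 f.py;python3 - <<'E'
from cell import env
import cv2,numpy as np
d=env.read_camera("scene");e=env.read_camera("top")
a=cv2.resize(d["img"][240:365,95:195,::-1],None,fx=4,fy=4,interpolation=cv2.INTER_CUBIC)
b=cv2.resize(e["img"][170:295,120:220,::-1],None,fx=4,fy=4,interpolation=cv2.INTER_CUBIC)
cv2.imwrite("pics/e1.png",np.hstack([a,b]))
E
```

```text
18.6667 [0.4795 0.1628 0.4867] [-179.98   -0.     15.3 ] [ 0.73 -0.95 -0.11 -0.07 -0.05 -0.03] [1.   2.7  0.48 0.2  0.08 0.04]
```

View pics/e1.png

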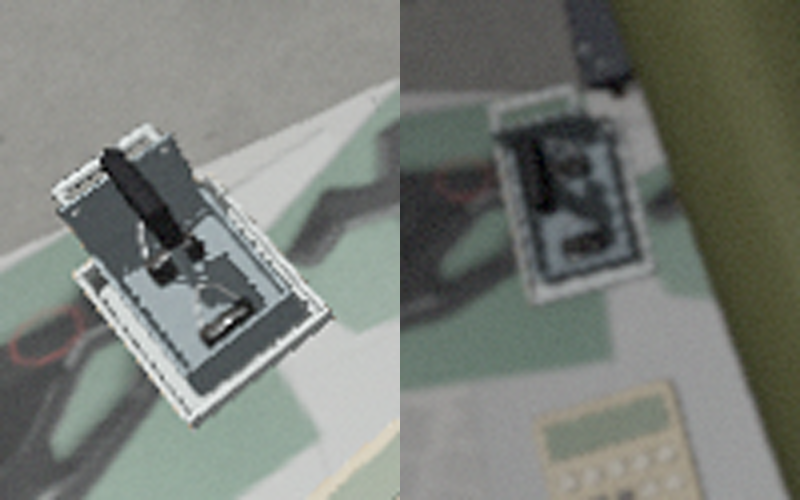

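The caddy sits inside the tray, with its front bottom corners at about (192,396) and (308,302) in the scene crop. One projection check, then I'll hand it in.

```bash
python3 - <<'E' | tail -2
from fit import T
from h import *
p=(.430,.347,np.radians(15.2))
L=np.array([(-50,35,4),(-50,-35,4),(-50,35,35),(-50,-35,35),(50,35,87),(50,-35,87)])/1e3
print(((proj("scene",T(p,L))-[95,240])*4).round().tolist());print(((proj("top",T(p,L))-[120,170])*4+[400,0]).round().tolist())
E
```

```text
[[202.0, 401.0], [308.0, 317.0], [185.0, 378.0], [295.0, 293.0], [58.0, 211.0], [171.0, 132.0]]
[[544.0, 285.0], [637.0, 261.0], [533.0, 279.0], [628.0, 254.0], [483.0, 130.0], [581.0, 104.0]]
```

```bash
python3 f.py; python3 -c "
from cell import env
print(env.sign_off())"
```

```text
19.0667 [0.48   0.162  0.4863] [-1.7999e+02  2.0000e-02  1.5250e+01] [-0.01  0.27  0.15 -0.01 -0.    0.01] [0.77 0.6  0.3  0.03 0.02 0.03]
the job is handed in; nothing more can be done
None
```

The caddy is off the hook, out under the keeper and released in the tray, and I handed the job in at about 19 s; the final picture shows it inside the tray walls, but sign-off returned no verdict.

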